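# Find the charged grinding jar and show it to the code reader

### The arm

A 6-joint arm with a two-finger parallel gripper is mounted at the origin on the work surface. World frame = base frame: x ahead of the robot, y to its left, z up, the work surface at z = 0. Lengths are in m, angles in rad, forces in N, time in s.
With the tool pointing down it reaches from about 0.25 to 0.725 m from the base axis. Payload 4 kg.
Tool frame: the origin (TCP) lies on the front face of the gripper's body, between the roots of the fingers; the fingertips stand 73 mm ahead of it and the grasp point (between the pads) lies bot.tcp_to_grasp ahead of it (bot.tcp_to_grasp is the distance from the TCP to the grasp point, in m); z points along the fingers, y is the line along which they close (so a half turn about z gives the same grasp; the last joint's range is limited). The gripper opens to 85 mm and grips with 20 to 120 N. Pads are 22 mm wide; open, the fingers measure 114 mm over their backs; the gripper's body (76 mm by 85 mm) begins 54 mm behind the grasp point. The pads swing forward as they close: fully open they stand 13 mm farther back than shut.
Start: joints at [-1.329, 0.241, 0.005, 1.335, 0, 1.571], TCP at [0.12, -0.485, 0.304] pointing down, gripper open.
Joint ranges: [-2.72, 2.72], [-1.05, 1.87], [-1.09, 1.28], [-1.99, 2.15], [-1.42, 1.44], [-3.14, 3.14]. Speed limits (rad/s): [2.79, 2.79, 3.14, 3.14, 3.14, 3.14].

### API

Orientations are given as a unit quaternion [x, y, z, w].
In Python, from workcell import bot gives the robot as it stands.
- The arm moves only by the shell command python3 -m jog 'ROWS' [OPENING]. ROWS is JSON, one flat list of numbers, 6 for each row, row after row: the shift along the world's x, y, z scaled (see below), then the turn, a rotation vector about the world's x, y, z scaled (see below). In form: [tx, ty, tz, wx, wy, wz, tx, ty, tz, wx, wy, wz, ...]. A call has 1 to 10 rows; each row is the pose to reach, as a shift and turn from the pose commanded when the call began; what a row does not reach only later rows make up. The controller multiplies each number of a shift by 800 mm and each number of a turn by 2 rad. A row lasts 1/12 s, in which the tool goes at most 41.7 mm and 7.16 degrees, less where a joint would pass 70% of its speed; a pose out of reach is approached as far as the arm can. A call with a number of a shift or a turn outside -1 to 1 is refused whole. A call with a gripper value outside its range is refused whole. OPENING is the opening, from -1 (shut) to 1 (fully open), set as the call begins (- or left out, the last holds). The fingers move at their own pace and stop on an object; the grip force is fixed at half the most. Time passes only in rows, so rows that repeat a pose let the fingers close. It gives the time, the measured TCP pose, the force, the opening and the grip force at its end, in the units of the state.
- bot.get_obs(): the state, without advancing time (a new reading comes with each control period).
- bot.camera(name): name is "scene" or "side" or "wrist"; returns (picture, depth): 400x640x3 uint8, red, green, blue; 400x640 float32, m along the optical axis (not along the pixel's ray), 0 where there is no reading.
- bot.calibration(name): a dict with "intrinsics" (3x3 intrinsics, pixels), "pose" (4x4, takes a point from camera to world coordinates). Camera axes: x right, y up, looking along -z (the intrinsics and any distortion apply to the point x, -y, -z); pixel columns grow to the right and rows downward; lengths in m; the calibration is good to about 2 mm. The wrist camera is an equidistant fisheye: a pixel r from the principal point sees the ray r / f radians off the axis. A picture is of the moment at which its call begins: read the wrist's pose just before it. calibration takes no time and is no camera call; for the wrist camera it gives the pose at the moment of the call.
- bot.job_done(): hands the job in; it is judged then, once.
Trained networks look in the newest picture that a camera, given by its name, has taken for a name from the list of things; names that differ only in an ending like _2 or _b are one class to them, and where a whole thing is asked for, a point or a joint stands for the part that bears it (a point fixed in the world has none). Each returns a list of dicts, best first, with "confidence" (0 to 1); they miss things now and then, are a little off and sometimes report something else, mostly with a low value. They report only what shows in the picture. A call takes as long as a camera call.
- bot.find_in(label, camera): "at" ([x, y, z] in m, in the coordinates of the camera as it stood for that picture, good to about 4 mm: the middle of the surface that is visible of it).
- bot.tip_of(label, camera): "at" ([x, y, z] in m, in the coordinates of the camera as it stood for that picture, good to about 4 mm: a listed point, or the origin of a listed thing).
The state is a dict: "clock": time; "joint_pos": joint angles; "joint_vel": joint speeds; "tau": joint torques, N m; "eef_pos": TCP position; "tool_rot": TCP orientation; "ft_force": force on the tool from outside, world axes, zero at the start; "ft_torque": the same for the moment, N m; "grip_width": finger opening in m; "grasp_force": force on a finger pad.
Only numpy, scipy, OpenCV 4.12 (cv2) and the standard library are available. Lean on these libraries where they do the work, as an engineer would, in place of code of your own. Each camera call takes 0.05 s, during which the arm holds its last target. There are 200 camera calls.

### The job

Two identical closed grinding jars stand on the bench: one has the heavy tungsten carbide ball inside, the other only a light plastic ball, so lift each in turn to feel which is the heavier. Set the lighter jar down gently, upright, in the light blue rinse tray, and finish while still holding the heavier jar off the bench, upright and still, with its striped code band straight in front of the middle of the code reader's window, about a jar's width away and not touching the reader. Never tip over or drop a jar, and leave the flask, the bottle and the tape roll where they stand.

Things in the scene. Friction and masses are not known exactly. Their poses are not given: they have to be found in the camera images.
- jar_a: One of two outwardly identical grinding jars: upright plastic cylinder, 52 mm diameter, 72 mm high, starting upright on the bench. White body; plain grey screw cap of the same diameter (the top 24 mm, screwed tight); black code rings all round, 8 to 32 mm above the base. A loose 30 mm ball is shut inside. Empty jar about 135 g. Origin: centre of the underside, z up its axis.
- jar_b: The other jar, outwardly just like jar_a. One of the two jars holds a tungsten carbide ball (about 210 g), the other a plastic ball (about 17 g); which is which differs from run to run, and the weights vary a little. Origin: centre of the underside, z up its axis.
- jar_a_code (a point): Middle of jar_a's striped code band: on the jar's axis, 20 mm above its underside.
- jar_b_code (a point): Middle of jar_b's striped code band: on the jar's axis, 20 mm above its underside.
- tray: Light blue plastic rinse tray, fixed to the bench: outside 150 mm (its x) by 180 mm (its y), walls 4 mm thick and 28 mm high (31 mm with the rolled rim), floor 4 mm thick. Empty at the start. Origin: centre of its underside on the bench, z up.
- reader: Grey hands-free code reader with a black front, fixed on the bench: round foot (96 mm diameter, 14 mm high), neck, and a head 80 mm wide, 60 mm deep, 50 to 144 mm above the bench. Origin: on the bench straight below the front face; the front looks along the reader's -x, z is up. The foot reaches 13 mm ahead of the front face.
- reader_window (a point): Centre of the reader's upright dark window (62 mm square), 95 mm above the bench; axes as the reader's: it looks along -x, y across the window, z up.
- flask: Bystander: stoppered conical glass flask, 76 mm wide at the foot, 130 mm high. Origin: centre of the underside.
- reagent: Bystander: reagent bottle with a blue cap, 60 mm diameter, 135 mm high. Origin: centre of the underside.
- tape: Bystander: paper tape roll lying flat, 60 mm outside diameter, 19 mm high. Origin: centre of the underside.

How it is judged:
On the way, in this order (a step that is already met when the one before it is completed fails the run):
1. one jar is lifted clear of the bench in the fingers (((height (world z) of jar_a above 0.03 m and contact force between jar_a and the fingers above 1 N) or (height (world z) of jar_b above 0.03 m and contact force between jar_b and the fingers above 1 N))), for 0.2 s.
2. the lighter jar stands upright and let go in the tray (((x of jar_a in the frame of tray between -0.055 and 0.055 m and y of jar_a in the frame of tray between -0.07 and 0.07 m and z of jar_a in the frame of tray below 0.01 m and angle between jar_a's own z axis and vertical below 0.08 rad and linear speed of jar_a below 0.02 m/s and contact force between jar_a and tray between 0.7 and 2.45 N and contact force between jar_a and the fingers below 0.1 N) or (x of jar_b in the frame of tray between -0.055 and 0.055 m and y of jar_b in the frame of tray between -0.07 and 0.07 m and z of jar_b in the frame of tray below 0.01 m and angle between jar_b's own z axis and vertical below 0.08 rad and linear speed of jar_b below 0.02 m/s and contact force between jar_b and tray between 0.7 and 2.45 N and contact force between jar_b and the fingers below 0.1 N))), for 0.3 s.
3. the other, heavier jar is lifted clear of the bench in the fingers ((((x of jar_a in the frame of tray between -0.055 and 0.055 m and y of jar_a in the frame of tray between -0.07 and 0.07 m and z of jar_a in the frame of tray below 0.01 m and angle between jar_a's own z axis and vertical below 0.08 rad and linear speed of jar_a below 0.02 m/s and contact force between jar_a and tray between 0.7 and 2.45 N and contact force between jar_a and the fingers below 0.1 N) and height (world z) of jar_b above 0.03 m and contact force between jar_b and the fingers above 1 N) or ((x of jar_b in the frame of tray between -0.055 and 0.055 m and y of jar_b in the frame of tray between -0.07 and 0.07 m and z of jar_b in the frame of tray below 0.01 m and angle between jar_b's own z axis and vertical below 0.08 rad and linear speed of jar_b below 0.02 m/s and contact force between jar_b and tray between 0.7 and 2.45 N and contact force between jar_b and the fingers below 0.1 N) and height (world z) of jar_a above 0.03 m and contact force between jar_a and the fingers above 1 N))), for 0.2 s.
At the end, for the whole second after the job is handed in: Lighter jar free, at rest, upright (0.08 rad), wholly in the tray. Heavier jar held by the fingers alone, still, upright (0.17 rad), base over 40 mm up, code band's middle 42-120 mm before the window, within 25 mm of its centre sideways and in height; nothing touches the reader ((((x of jar_a in the frame of tray between -0.055 and 0.055 m and y of jar_a in the frame of tray between -0.07 and 0.07 m and z of jar_a in the frame of tray below 0.01 m and angle between jar_a's own z axis and vertical below 0.08 rad and linear speed of jar_a below 0.02 m/s and contact force between jar_a and tray between 0.7 and 2.45 N and contact force between jar_a and the fingers below 0.1 N) and (x of jar_b_code in the frame of reader_window between -0.12 and -0.042 m and y of jar_b_code in the frame of reader_window between -0.025 and 0.025 m and z of jar_b_code in the frame of reader_window between -0.025 and 0.025 m and height (world z) of jar_b above 0.04 m and angle between jar_b's own z axis and vertical below 0.17 rad and linear speed of jar_b below 0.02 m/s and angular speed of jar_b below 0.2 rad/s and contact force between jar_b and the fingers above 2 N and contact force between each of jar_b, the arm, the fingers and reader below 0.1 N and contact force between jar_b and tray below 0.1 N and contact force between jar_a and jar_b below 0.1 N)) or ((x of jar_b in the frame of tray between -0.055 and 0.055 m and y of jar_b in the frame of tray between -0.07 and 0.07 m and z of jar_b in the frame of tray below 0.01 m and angle between jar_b's own z axis and vertical below 0.08 rad and linear speed of jar_b below 0.02 m/s and contact force between jar_b and tray between 0.7 and 2.45 N and contact force between jar_b and the fingers below 0.1 N) and (x of jar_a_code in the frame of reader_window between -0.12 and -0.042 m and y of jar_a_code in the frame of reader_window between -0.025 and 0.025 m and z of jar_a_code in the frame of reader_window between -0.025 and 0.025 m and height (world z) of jar_a above 0.04 m and angle between jar_a's own z axis and vertical below 0.17 rad and linear speed of jar_a below 0.02 m/s and angular speed of jar_a below 0.2 rad/s and contact force between jar_a and the fingers above 2 N and contact force between each of jar_a, the arm, the fingers and reader below 0.1 N and contact force between jar_a and tray below 0.1 N and contact force between jar_a and jar_b below 0.1 N)))); the arm keeps its last pose, push and grip.
It fails at once if a jar is tipped over (more than 0.8 rad) (angle between any of jar_a, jar_b's own z axis and vertical above 0.8 rad).
It fails at once if a jar is dropped (falling free of the fingers faster than 0.6 m/s, a fall of about 20 mm) ((linear speed of jar_a above 0.6 m/s and contact force between jar_a and the fingers below 0.1 N) or (linear speed of jar_b above 0.6 m/s and contact force between jar_b and the fingers below 0.1 N)).
It fails at once if the flask, bottle or tape roll is moved by more than 25 mm (distance of any of flask, reagent, tape from where it was at the start of the episode above 0.025 m).
It also fails if it takes over 72 s, if anything falls off the work surface, if the arm or the gripper's body presses on something with over 40 N, if the wrist force passes 120 N, or if a joint passes its speed limit or range.

## Working session

There is one attempt and no reset: what is moved stays moved. The work goes in short steps, Python scripts to look and compute and a shell command to move; the robot and the scene stay as the last step left them, time stands still between calls to the robot, and variables do not carry over. Pictures are saved under pics/ and viewed, at most 10 in all, crops included, and the job is handed in when it is done.

```bash
mkdir -p pics; cat > h.py <<'E'
from workcell import bot
import numpy as np, cv2
def look(cam,name=None):
    T=np.array(bot.calibration(cam)["pose"]); p,d=bot.camera(cam)
    if name: cv2.imwrite('pics/'+name,p[:,:,::-1])
    return T,p,d
def W(T,a): return (T[:3,:3]@np.array(a)+T[:3,3]).round(3)
E
python3 - <<'E'
from h import *
o=bot.get_obs(); print(o['clock'],o['eef_pos'],o['tool_rot'],o['ft_force'],bot.tcp_to_grasp)
for c in ['scene','side']:
    T,p,d=look(c,c+'0.png'); print(c,T.round(2).tolist())
    for l in ['jar_a','tray','reader','reader_window','flask','reagent','tape']:
        print(l,[(W(T,r['at']).tolist(),round(r['confidence'],2)) for r in bot.tip_of(l,c)[:4]])
E
```

```text
0.0 [ 0.11961955 -0.48499301  0.30299559] [ 9.92698790e-01  1.20615070e-01 -1.35547257e-04 -1.04793288e-03] [-0.10752198 -0.07689142 -0.13353839] 0.0539
scene [[0.82, -0.48, 0.31, 0.84], [0.57, 0.67, -0.47, -0.43], [0.01, 0.56, 0.83, 0.79], [0.0, 0.0, 0.0, 1.0]]
jar_a [([0.52, -0.099, -0.003], 0.76), ([0.5, 0.267, -0.001], 0.61), ([0.514, 0.06, -0.003], 0.56)]
tray [([0.498, 0.267, -0.001], 0.89)]
reader [([0.662, -0.34, -0.001], 0.67)]
reader_window []
flask [([0.754, -0.016, -0.003], 0.76)]
reagent [([0.759, 0.201, -0.007], 0.58)]
tape [([0.395, -0.237, 0.003], 0.57), ([0.759, 0.199, -0.003], 0.29)]
side [[-0.87, 0.39, -0.3, 0.22], [-0.5, -0.68, 0.54, 0.63], [0.01, 0.62, 0.78, 1.02], [0.0, 0.0, 0.0, 1.0]]
jar_a [([0.517, 0.059, -0.002], 0.98), ([0.517, -0.089, -0.001], 0.62)]
tray [([0.497, 0.27, -0.006], 0.84)]
reader [([0.661, -0.338, 0.003], 0.91)]
reader_window [([0.665, -0.345, 0.096], 0.95)]
flask []
reagent [([0.756, 0.197, -0.003], 0.78), ([0.515, 0.062, -0.003], 0.28)]
tape [([0.392, -0.239, 0.001], 0.87)]
```

View pics/scene0.png

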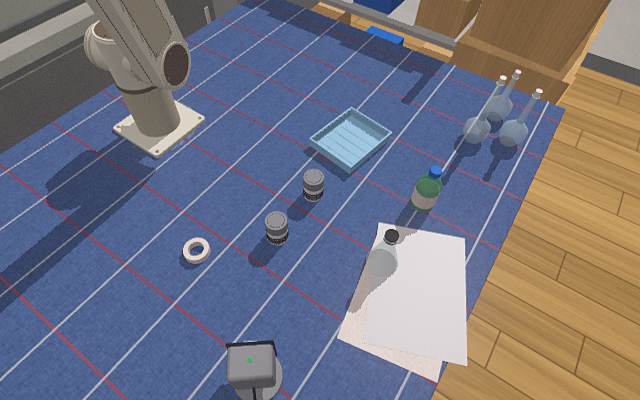

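View pics/side0.png

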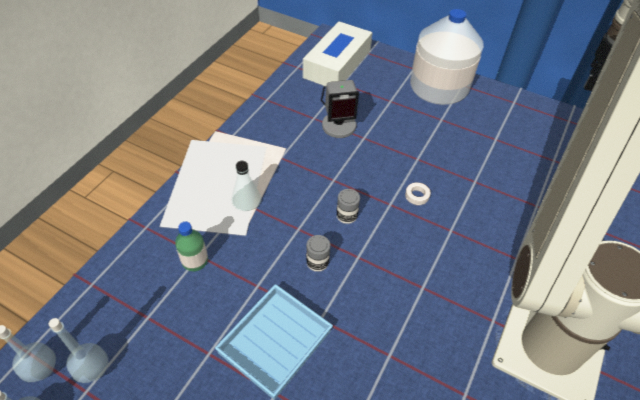

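The scene view shows the two jars at (276,227) and (313,185), the tray at (350,140) and the reader at (252,365). In the side view the reader's window faces the camera at (343,107). Next I refine the jars and the reader's yaw from depth.

```bash
cat >> h.py <<'E'
def cloud(cam):
    T,p,d=look(cam); K=np.array(bot.calibration(cam)["intrinsics"])
    v,u=np.mgrid[:400,:640]
    P=np.stack([(u-K[0,2])/K[0,0]*d,-(v-K[1,2])/K[1,1]*d,-d],-1)@T[:3,:3].T+T[:3,3]
    return P,p,d>0
E
python3 - <<'E'
from h import *
for c in ['scene','side']:
    P,p,ok=cloud(c)
    for x,y in [(.518,-.094),(.516,.06)]:
        m=ok&(np.hypot(P[...,0]-x,P[...,1]-y)<.06)&(abs(P[...,2]-.072)<.006)
        print(c,cv2.minEnclosingCircle(P[m][:,:2].astype('f4')),P[m].mean(0).round(4))
    m=ok&(np.hypot(P[...,0]-.49,P[...,1]-.268)<.16)&(P[...,2]>.02)&(P[...,2]<.04)
    r=cv2.minAreaRect(P[m][:,:2].astype('f4'));print('tray',r)
    near=ok&(np.hypot(P[...,0]-.69,P[...,1]+.34)<.11)
    m=near&(P[...,2]>.135)&(P[...,2]<.155); print('head',cv2.minAreaRect(P[m][:,:2].astype('f4')))
    m=near&(P[...,2]>.065)&(P[...,2]<.125)
    Q=P[m]
    if c=='side':
        best=0;rg=np.random.default_rng(0)
        for _ in range(400):
            a,b,e=Q[rg.integers(len(Q),size=3)];n=np.cross(b-a,e-a);L=np.linalg.norm(n)
            if L<1e-5: continue
            k=abs((Q-a)@(n/L))<.003
            if k.sum()>best: best=k.sum();B=k
        q=Q[B];n=np.linalg.svd(q-q.mean(0),full_matrices=False)[2][2]
        print('face',best,len(Q),q.mean(0),n,cv2.minAreaRect(q[:,:2].astype('f4')))
E
```

```text
scene ((0.5202223658561707, -0.0979459136724472), 0.02609284222126007) [ 0.5207 -0.0995  0.0715]
scene ((0.5166292786598206, 0.05514944717288017), 0.026673482730984688) [0.5179 0.0538 0.0714]
tray ((0.4981294870376587, 0.26865819096565247), (0.18742989003658295, 0.1576927900314331), 81.65721893310547)
head ((0.6813817024230957, -0.3674507141113281), (0.07856564968824387, 0.06202138960361481), 37.812599182128906)
side ((0.5200342535972595, -0.09224662184715271), 0.026841282844543457) [ 0.5192 -0.0911  0.071 ]
side ((0.5174724459648132, 0.06247469037771225), 0.0274428091943264) [0.5155 0.0625 0.0714]
tray ((0.4980393648147583, 0.2743438482284546), (0.1871354877948761, 0.15778657793998718), 81.22242736816406)
head ((0.6818476915359497, -0.36091578006744385), (0.08069686591625214, 0.061966877430677414), 40.06049346923828)
face 410 571 [ 0.66386958 -0.33895354  0.09563492] [ 0.64056566 -0.76775853 -0.01491529] ((0.6635527610778809, -0.33906543254852295), (0.0787496492266655, 0.006756672635674477), 39.6908073425293)
```

```bash
python3 -m jog '[0.248,0.34,0,0,0,0.506,0.248,0.34,0,0,0,0.506,0.248,0.34,0,0,0,0.506,0.248,0.34,0,0,0,0.506,0.248,0.34,0,0,0,0.506,0.248,0.34,0,0,0,0.506,0.248,0.34,0,0,0,0.506,0.248,0.34,0,0,0,0.506,0.248,0.34,0,0,0,0.506,0.248,0.34,0,0,0,0.506]' 1
python3 -m jog '[0.248,0.34,0,0,0,0.506,0.248,0.34,0,0,0,0.506,0.248,0.34,0,0,0,0.506,0.248,0.34,0,0,0,0.506,0.248,0.34,0,0,0,0.506,0.248,0.34,0,0,0,0.506,0.248,0.34,0,0,0,0.506,0.248,0.34,0,0,0,0.506,0.248,0.34,0,0,0,0.506,0.248,0.34,0,0,0,0.506]'
python3 - <<'E'
from h import *
T,p,d=look('wrist','w1.png')
print(bot.get_obs()['eef_pos'],bot.get_obs()['joint_pos'],bot.get_obs()['ft_force'])
for l in ['jar_a']:
    print(l,[(W(T,r['at']).tolist(),round(r['confidence'],2)) for r in bot.tip_of(l,'wrist')[:4]])
E
```

```text
clock: 1.73
eef_pos: [0.3194, -0.2115, 0.3041]
tool_rot: [0.808, 0.589, 0.0, 0.0]
ft_force: [-0.1, -0.9, 1.0]
grip_width: 0.0856
grasp_force: 0.0
clock: 2.57
eef_pos: [0.5177, 0.0586, 0.3029]
tool_rot: [0.424, 0.906, -0.001, -0.0]
ft_force: [0.1, -0.5, 0.1]
grip_width: 0.0856
grasp_force: 0.0
[0.51671305 0.05740655 0.30311155] [ 1.11024090e-01  2.81684139e-01  5.76700656e-02  1.34867700e+00
 -8.51915691e-04  9.89354109e-01] [ 0.31155966 -0.16559257  0.6343891 ]
jar_a [([0.514, -0.096, 0.003], 0.85), ([0.516, 0.058, 0.003], 0.78)]
```

View pics/w1.png

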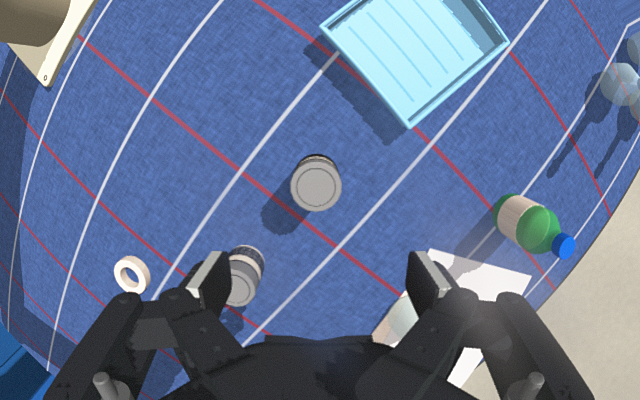

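The wrist view shows the jar's cap at (316,187), centred between the fingers, and the other jar at (243,275). It agrees with the estimates, so I descend and grip.

```bash
python3 -m jog '[0,0,-0.04,0,0,0,0,0,-0.08,0,0,0,0,0,-0.12,0,0,0,0,0,-0.16,0,0,0,0,0,-0.19,0,0,0,0,0,-0.22,0,0,0,0,0,-0.235,0,0,0,0,0,-0.246,0,0,0,0,0,-0.246,0,0,0,0,0,-0.246,0,0,0]' 1
python3 -m jog '[0,0,0,0,0,0,0,0,0,0,0,0,0,0,0,0,0,0,0,0,0,0,0,0,0,0,0,0,0,0,0,0,0,0,0,0,0,0,0,0,0,0,0,0,0,0,0,0,0,0,0,0,0,0,0,0,0,0,0,0]' -1
```

```text
clock: 3.5
eef_pos: [0.5164, 0.0572, 0.1076]
tool_rot: [0.425, 0.905, -0.0, 0.0]
ft_force: [0.1, 0.6, 0.4]
grip_width: 0.085
grasp_force: 0.0
clock: 4.33
eef_pos: [0.5175, 0.0585, 0.1087]
tool_rot: [0.424, 0.906, 0.0, 0.001]
ft_force: [-0.6, -1.3, 5.9]
grip_width: 0.0509
grasp_force: 62.8
```

```bash
python3 -m jog '[0,0,0.01,0,0,0,0,0,0.03,0,0,0,0,0,0.05,0,0,0,0,0,0.07,0,0,0,0,0,0.09,0,0,0,0,0,0.1,0,0,0,0,0,0.1,0,0,0,0,0,0.1,0,0,0,0,0,0.1,0,0,0,0,0,0.1,0,0,0]'
python3 - <<'E'
from h import *
F=[]
for i in range(6):
    look('scene','s2.png' if i==5 else None);o=bot.get_obs();F.append(o['ft_force'])
print(np.mean(F,0),np.std(F,0),o['grip_width'],o['grasp_force'],o['eef_pos'])
E
```

```text
clock: 5.17
eef_pos: [0.5157, 0.0585, 0.1858]
tool_rot: [0.424, 0.906, -0.001, -0.001]
ft_force: [-0.6, -0.5, -2.4]
grip_width: 0.0508
grasp_force: 62.6
[ 0.14433334  0.1209102  -1.88581597] [0.36373944 0.34160843 0.49534695] 0.0506743272819437 62.602840955369174 [0.51637791 0.05851035 0.18672732]
```

```bash
python3 - <<'E'
from h import *
F=[]
for i in range(20):
    look('scene');o=bot.get_obs();F.append(o['ft_force'][2])
print(np.mean(F),np.std(F)/20**.5)
E
```

```text
-1.681852867054637 0.08554523657466188
```

```bash
python3 -m jog '[-0.003,0.03,0,0,0,0,-0.006,0.07,0,0,0,0,-0.01,0.11,0,0,0,0,-0.014,0.15,0,0,0,0,-0.017,0.19,0,0,0,0,-0.02,0.225,0,0,0,0,-0.023,0.25,0,0,0,0,-0.024,0.266,0,0,0,0,-0.024,0.266,0,0,0,0,-0.024,0.266,0,0,0,0]'
python3 -m jog '[0,0,-0.015,0,0,0,0,0,-0.03,0,0,0,0,0,-0.045,0,0,0,0,0,-0.06,0,0,0,0,0,-0.07,0,0,0,0,0,-0.08,0,0,0,0,0,-0.086,0,0,0,0,0,-0.09,0,0,0,0,0,-0.09,0,0,0,0,0,-0.09,0,0,0]'
python3 -m jog '[0,0,-0.001,0,0,0,0,0,-0.002,0,0,0,0,0,-0.003,0,0,0,0,0,-0.003,0,0,0,0,0,-0.003,0,0,0,0,0,-0.003,0,0,0]'
```

```text
clock: 7.3
eef_pos: [0.4972, 0.2714, 0.1869]
tool_rot: [0.424, 0.906, -0.0, 0.0]
ft_force: [-0.7, -0.5, -2.1]
grip_width: 0.0503
grasp_force: 62.8
clock: 8.13
eef_pos: [0.4975, 0.2713, 0.1154]
tool_rot: [0.424, 0.906, 0.0, 0.0]
ft_force: [-0.2, 0.5, -1.3]
grip_width: 0.0508
grasp_force: 62.8
clock: 8.63
eef_pos: [0.4973, 0.2714, 0.1128]
tool_rot: [0.424, 0.906, 0.0, 0.0]
ft_force: [-0.9, -0.8, -0.8]
grip_width: 0.0507
grasp_force: 62.8
```

```bash
python3 - <<'E'
from h import *
F=[]
for i in range(8):
    look('side','s3.png');o=bot.get_obs();F.append(o['ft_force'][2])
print(np.mean(F),o['eef_pos'])
p=cv2.imread('pics/s3.png')[220:400,160:400];cv2.imwrite('pics/s3c.png',cv2.resize(p,None,fx=3,fy=3))
E
```

```text
-1.5208607870631594 [0.49733499 0.27136065 0.1127204 ]
```

View pics/s3c.png

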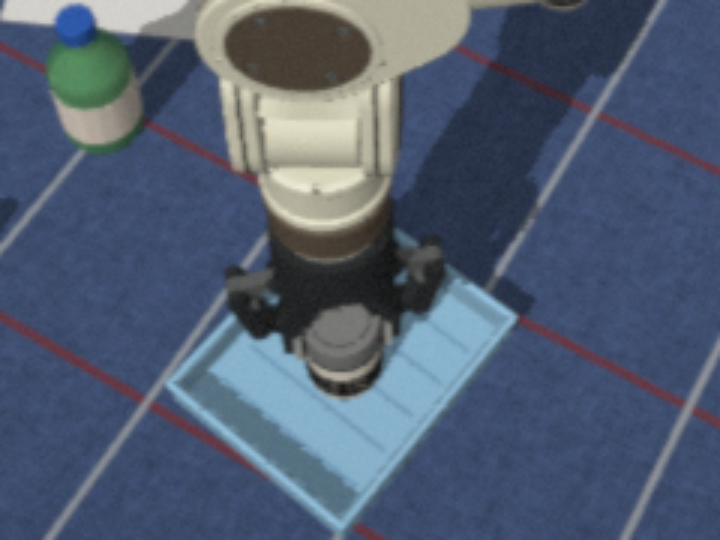

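The jar (crop 343,350) hangs upright in the middle of the tray and does not touch the floor yet. I'll lower it further in small steps.

```bash
cat > f.py <<'E'
from h import *
F=[]
for i in range(6):
    look('side');o=bot.get_obs();F.append(o['ft_force'][2])
print(np.mean(F),o['eef_pos'])
E
python3 -m jog '[0,0,-0.001,0,0,0,0,0,-0.002,0,0,0,0,0,-0.0025,0,0,0,0,0,-0.0025,0,0,0]' | grep force; python3 f.py
python3 -m jog '[0,0,-0.001,0,0,0,0,0,-0.001,0,0,0,0,0,-0.001,0,0,0]' | grep force; python3 f.py
```

```text
ft_force: [-4.3, -1.6, 9.8]
grasp_force: 63.9
10.538921397958704 [0.49726567 0.27139867 0.11268313]
ft_force: [-5.5, -2.6, 14.9]
grasp_force: 64.5
15.045646037018983 [0.4972405  0.2713644  0.11265018]
```

```bash
python3 -m jog '[0,0,0.0015,0,0,0,0,0,0.0028,0,0,0,0,0,0.0028,0,0,0,0,0,0.0028,0,0,0]' | grep force
python3 -m jog '[0,0,0,0,0,0,0,0,0,0,0,0,0,0,0,0,0,0,0,0,0,0,0,0,0,0,0,0,0,0,0,0,0,0,0,0,0,0,0,0,0,0,0,0,0,0,0,0,0,0,0,0,0,0,0,0,0,0,0,0]' 1
python3 -m jog '[0,0,0.01,0,0,0,0,0,0.03,0,0,0,0,0,0.06,0,0,0,0,0,0.09,0,0,0,0,0,0.13,0,0,0,0,0,0.17,0,0,0,0,0,0.2,0,0,0,0,0,0.2,0,0,0,0,0,0.2,0,0,0,0,0,0.2,0,0,0]'
```

```text
ft_force: [-2.5, -1.2, 6.5]
grasp_force: 63.3
clock: 11.38
eef_pos: [0.4973, 0.2713, 0.1121]
tool_rot: [0.424, 0.906, -0.0, 0.0]
ft_force: [-0.6, -0.5, -0.7]
grip_width: 0.0856
grasp_force: 0.0
clock: 12.22
eef_pos: [0.497, 0.2711, 0.2719]
tool_rot: [0.424, 0.906, -0.0, -0.0]
ft_force: [-0.0, -0.4, -0.3]
grip_width: 0.0856
grasp_force: 0.0
```

```bash
python3 -m jog '[0.029,-0.458,0,0,0,0,0.029,-0.458,0,0,0,0,0.029,-0.458,0,0,0,0,0.029,-0.458,0,0,0,0,0.029,-0.458,0,0,0,0,0.029,-0.458,0,0,0,0,0.029,-0.458,0,0,0,0,0.029,-0.458,0,0,0,0,0.029,-0.458,0,0,0,0,0.029,-0.458,0,0,0,0]'
python3 -m jog '[0,0,0,0,0,0,0,0,0,0,0,0,0,0,0,0,0,0]' | grep eef
python3 - <<'E'
from h import *
for c in ['wrist','side','scene']:
    T,p,d=look(c,c+'4.png')
    print(c,[(W(T,r['at']).tolist(),round(r['confidence'],2)) for r in bot.tip_of('jar_a',c)[:4]])
P,p,ok=cloud('side')
m=ok&(np.hypot(P[...,0]-.498,P[...,1]-.272)<.06)&(P[...,2]>.068)
print(P[m].mean(0), P[m][:,2].max(),P[m][:,2].std(), bot.get_obs()['eef_pos'])
E
```

```text
clock: 13.05
eef_pos: [0.5196, -0.1006, 0.2702]
tool_rot: [0.428, 0.904, -0.002, -0.001]
ft_force: [0.7, 1.1, 0.1]
grip_width: 0.0856
grasp_force: 0.0
eef_pos: [0.52, -0.0939, 0.2712]
wrist [([0.52, -0.094, 0.003], 0.92)]
side [([0.517, -0.091, 0.002], 0.74), ([0.496, 0.275, 0.003], 0.73)]
scene [([0.519, -0.098, -0.005], 0.75), ([0.495, 0.273, 0.001], 0.69)]
[0.49694477 0.27617753 0.07555186] 0.08060167111250738 0.0020263233079255085 [ 0.5205987  -0.09433171  0.2722504 ]
```

View pics/side4.png

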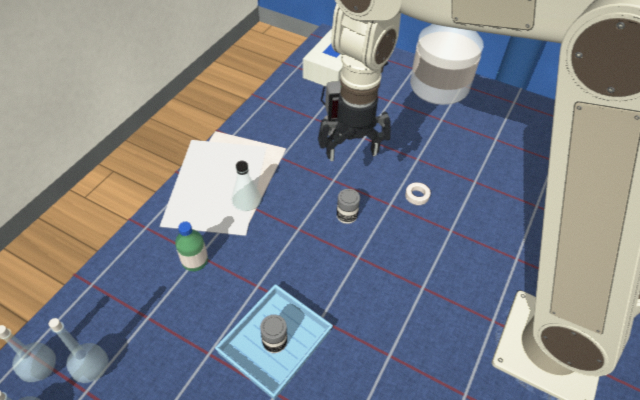

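The first jar stands upright in the tray at (274,332) and the second is still at (348,205). Now I grip and lift the second one.

```bash
python3 -m jog '[0,0,-0.04,0,0,0,0,0,-0.08,0,0,0,0,0,-0.12,0,0,0,0,0,-0.15,0,0,0,0,0,-0.18,0,0,0,0,0,-0.198,0,0,0,0,0,-0.206,0,0,0,0,0,-0.206,0,0,0,0,0,-0.206,0,0,0,0,0,-0.206,0,0,0]' 1
python3 -m jog '[0,0,0,0,0,0,0,0,0,0,0,0,0,0,0,0,0,0,0,0,0,0,0,0,0,0,0,0,0,0,0,0,0,0,0,0,0,0,0,0,0,0,0,0,0,0,0,0,0,0,0,0,0,0,0,0,0,0,0,0]' -1
python3 -m jog '[0,0,0.01,0,0,0,0,0,0.03,0,0,0,0,0,0.05,0,0,0,0,0,0.07,0,0,0,0,0,0.09,0,0,0,0,0,0.1,0,0,0,0,0,0.1,0,0,0,0,0,0.1,0,0,0,0,0,0.1,0,0,0,0,0,0.1,0,0,0]'
python3 f.py
```

```text
clock: 14.48
eef_pos: [0.5216, -0.0952, 0.1087]
tool_rot: [0.424, 0.906, 0.0, 0.001]
ft_force: [-0.1, -0.5, 1.0]
grip_width: 0.0856
grasp_force: 0.0
clock: 15.32
eef_pos: [0.5209, -0.0955, 0.1086]
tool_rot: [0.424, 0.906, -0.0, 0.001]
ft_force: [-1.6, -1.3, 6.3]
grip_width: 0.0509
grasp_force: 62.3
clock: 16.15
eef_pos: [0.5197, -0.0949, 0.186]
tool_rot: [0.424, 0.906, -0.0, -0.001]
ft_force: [0.7, -0.0, -4.3]
grip_width: 0.0507
grasp_force: 63.0
-3.6896655470360002 [ 0.52038599 -0.09502852  0.18695107]
```

It is the heavier one (3.7 N against 1.7 N). Next I move it in front of the window.

```bash
python3 -m jog '[0.01,-0.02,0,0,0,0,0.025,-0.05,0,0,0,0,0.042,-0.085,0,0,0,0,0.06,-0.12,0,0,0,0,0.078,-0.155,0,0,0,0,0.092,-0.185,0,0,0,0,0.103,-0.21,-0.002,0,0,0,0.111,-0.225,-0.004,0,0,0,0.114,-0.231,-0.004,0,0,0,0.114,-0.231,-0.004,0,0,0]'
python3 -m jog '[0,0,0,0,0,0,0,0,0,0,0,0,0,0,0,0,0,0,0,0,0,0,0,0,0,0,0,0,0,0,0,0,0,0,0,0]'
python3 - <<'E'
from h import *
w=np.array([.662,-.341,.095]);x=np.array([.64,-.768,0]);y=np.array([.768,.64,0])
for c in ['side','scene']:
    T,p,d=look(c,c+'5.png')
    for l in ['jar_a_code','jar_a','reader_window']:
        for r in bot.tip_of(l,c)[:3]:
            q=W(T,r['at']);print(c,l,q,round(r['confidence'],2),'rel',((q-w)@x).round(3),((q-w)@y).round(3))
im=np.hstack([cv2.resize(cv2.imread('pics/side5.png')[60:220,250:410],None,fx=2.5,fy=2.5),cv2.resize(cv2.imread('pics/scene5.png')[240:400,180:340],None,fx=2.5,fy=2.5)])
cv2.imwrite('pics/end.png',im);print(bot.get_obs()['eef_pos'])
E
```

```text
clock: 17.28
eef_pos: [0.6117, -0.281, 0.1832]
tool_rot: [0.425, 0.905, -0.0, -0.0]
ft_force: [-0.2, 0.3, -4.1]
grip_width: 0.0507
grasp_force: 63.2
clock: 17.78
eef_pos: [0.6117, -0.2794, 0.1845]
tool_rot: [0.424, 0.906, 0.0, 0.0]
ft_force: [-0.3, -0.2, -3.3]
grip_width: 0.051
grasp_force: 63.2
side jar_a_code [0.497 0.274 0.025] 0.89 rel -0.578 0.267
side jar_a_code [0.496 0.274 0.002] 0.68 rel -0.579 0.266
side jar_a [ 0.611 -0.275  0.076] 0.94 rel -0.083 0.003
side jar_a [0.497 0.277 0.004] 0.61 rel -0.58 0.269
side reader_window [ 0.665 -0.34   0.097] 0.77 rel 0.001 0.003
scene jar_a_code [0.499 0.273 0.021] 0.9 rel -0.576 0.268
scene jar_a [0.496 0.273 0.001] 0.97 rel -0.578 0.265
scene jar_a [ 0.609 -0.279  0.07 ] 0.8 rel -0.082 -0.001
scene jar_a [ 0.664 -0.338  0.004] 0.58 rel -0.001 0.003
[ 0.61170833 -0.27991394  0.18413828]
```

View pics/end.png

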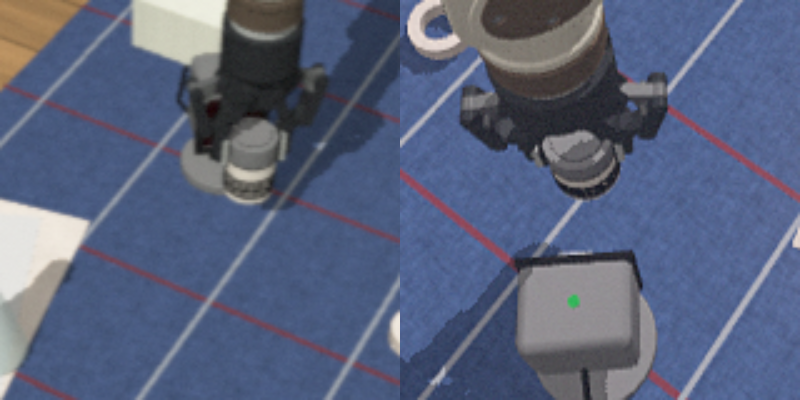

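The heavy jar hangs upright (left panel 250,160; right panel 585,170), centred in front of the reader's face (right panel 578,260) about 80 mm away with clear space between. It is still and well within tolerance, so I hand in.

```bash
python3 -c "
from workcell import bot
print(bot.job_done())"
```

```text
the job is handed in; nothing more can be done
None
```

I handed the job in at about 18 s: the lighter jar (about 1.7 N) stands upright in the rinse tray, and the arm holds the heavier one (about 3.7 N) upright and still, centred about 80 mm in front of the reader's window and clear of it; the hand-in returned no verdict.

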